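# Lock the fuse cover of the valve-body tester and reset it

## Robot

A 6-joint arm with a two-finger parallel gripper is mounted at the origin on a cart in front of the work surface, level with it; the furniture and walls round the work are solid. World frame = base frame: x ahead of the robot, y to its left, z up, the work surface at z = 0. Lengths are in mm, angles in rad, forces in N, time in s.
With the tool pointing down it reaches from about 275 to 825 mm from the base axis. Payload 5.2 kg.
Tool frame: the origin (TCP) lies at the very end of the fingers, on their centre line; the grasp point (between the pads) lies 19 mm behind it; z points along the fingers, y is the line along which they close (so a half turn about z gives the same grasp; the last joint's range is limited). The gripper opens to 93 mm and grips with 3 to 60 N. Pads are 15 mm wide; open, the fingers measure 128 mm over their backs; the gripper's body (75 mm by 188 mm) begins 65 mm behind the grasp point.
Start: joints at [-1.315, 0.259, 1.535, -0, 1.348, -0.203], TCP at [243.6, -493.116, 218.653] pointing down, gripper open.
Joint ranges: [-3.14, 3.14], [-0.91, 2.08], [0.19, 2.58], [-1.22, 4.36], [0.22, 2.71], [-3.12, 3.12]. Speed limits (rad/s): [2.57, 2.57, 3.14, 3.14, 3.14, 3.14].

## Interface

Orientations are given as a unit quaternion [w, x, y, z].
In Python, from cell import env, optics, ticket gives the robot as it stands.
- The arm moves only by the shell command python3 -m jog 'ROWS'. ROWS is JSON, a list of rows, each a list of 3 entries, a list of its own where there are three numbers: the shift along the tool's x, y, z in mm, then the turn about the tool's z in rad, then the finger opening in mm, from 0 to 93. In form: [[[x, y, z], turn, grip], ...]. A call has 1 to 20 rows; each row is the pose to reach, as a shift and turn from the pose commanded when the call began, along the tool's axes at that moment; what a row does not reach only later rows make up. A row lasts 1/12 s, in which the tool goes at most 41.7 mm and 7.16 degrees, less where a joint would pass 70% of its speed; a pose out of reach is approached as far as the arm can. A call with a gripper value outside its range is refused whole. The fingers move at their own pace and stop on an object; the grip force is fixed at half the most. Time passes only in rows, so rows that repeat a pose let the fingers close. It gives the time, the measured TCP pose, the force, the opening and the grip force at its end, in the units of the state.
- env.sense(): the state, without advancing time (a new reading comes with each control period).
- optics.snapshot(name): name is "scene" or "top" or "wrist"; returns the picture (480x640x3 uint8, red, green, blue); there is no depth.
- optics.camera_info(name): a dict with "fx", "fy", "cx", "cy" (pixels), "rvec" (rotation vector, rad) and "tvec" (3), from world to camera coordinates, as OpenCV has them. Camera axes: x right, y down, z forward; pixel columns grow to the right and rows downward; lengths in mm; the calibration is good to about 2 mm. A picture is of the moment at which its call begins: read the wrist's pose just before it. camera_info takes no time and is no camera call; for the wrist camera it gives the pose at the moment of the call.
- ticket.finish_job(): hands the job in; it is judged then, once.
The state is a dict: "time": time; "qpos": joint angles; "joint_velocities": joint speeds; "joint_torque": joint torques, N m; "ee_pos": TCP position; "orientation": TCP orientation; "force": force on the tool from outside, world axes, zero at the start; "ft_torque": the same for the moment, N m; "finger_gap": finger opening in mm; "grasp_force": force on a finger pad.
Only numpy, scipy, OpenCV 4.12 (cv2) and the standard library are available. Lean on these libraries where they do the work, as an engineer would, in place of code of your own. Each camera call takes 0.05 s, during which the arm holds its last target. There are 200 camera calls.

## Task

Swing the open fuse cover of the sloping blue tester shut, turn its black T-handle to line up with the white marks, push it in and give it a quarter turn clockwise to the red marks so that it stays locked. Then press the round green reset key just until it clicks, without forcing it further, and let go. Leave the other things on the bench where they are.

Things in the scene. Friction and masses are not known exactly. Their poses are not given: they have to be found in the camera images.
- tester: Blue desk-shaped bench tester, fixed on the bench, 290 wide (y) x 230 deep (x) mm. Origin: centre of its underside; +x to its back, +y to the left of someone facing its front, z up. Its pale face rises at 25 deg, from 48 mm high in front to 155 mm at the back: square to the face is (-0.423, 0, 0.906) in this frame. Cover on the left of the face, key on the right, below a display.
- cover (a joint): Fuse cover: aluminium plate 160 (along the slope) x 134 x 7 mm, hinged along its upper edge; angle in rad, 0 = shut flat on the face, grows as it opens. A friction hinge holds it at any angle; 1 to 5 N at the tab moves it. It starts open at 0.55 to 1.05.
- cover_hinge (a point): Point on the cover's hinge axis, at the middle of its width. Turns with the cover: x along the cover away from its free edge, y along the hinge axis, z square out of the cover's outer side. The cover opens by a positive turn about y. Shut: x points up the slope, z square out of the face.
- cover_tab (a point): Middle of the outer (upper) surface of the black rubber tab, 66 (y) x 22 mm, at the cover's free edge, 173 mm from the hinge axis and 4 mm outward of it. Axes as cover_hinge. Pressing here on the outer side swings the cover shut.
- t_handle (a point): Centre of the wing of the black T-handle, head of a sprung quarter-turn stud on the cover, 103 mm from the hinge, 70 mm from the tab. Wing: bar 62 long, 13 thick, 24 mm high, white line on top, on a 12 mm neck. x along the wing, y across it (grip so), z outward along the stud, square to the cover. Stud out: centre 36 mm, wing's underside 24 mm off the cover (each 13 mm less when pushed right in).
- stud_turn (a joint): Angle of the T-handle in rad, growing clockwise seen from outside. 0: wing along the slope, in line with the two white marks on the cover; the stud's cross pin then fits the slot behind the cover (within about 0.15 rad). pi/2: wing crosswise, parallel to the hinge, at the two red marks: locked. Stops at -0.6 and 1.75. Turns freely while out; starts at 0.45 to 1.1.
- stud_push (a joint): Travel of the stud inward, m: 0 = out (spring 3.6 N), 0.0135 = stop (9 N). Cover shut, the pin meets a steel bridge at 0.0015 unless lined up with the slot. Lined up, push past 0.0105: the pin is through; held in there it turns clockwise, and near pi/2, when let go, it springs back into a notch at about 0.0085 and stays locked. Let go short of that it is not locked.
- key_top (a point): Centre of the top of the round green reset key, 36 mm across, standing 16 mm off the face. z outward, square to the face; x up the slope; y along the face. It is pushed in along -z.
- reset_key (a joint): Travel of the reset key, m: 0 = out. A snap key: the force rises to 4.8 N at 0.0017, drops steadily through the click to 2.3 N at 0.0054, then rises again on a soft stop from 0.0063 (5.6 N at 0.0067, 9.5 N at 0.0070, 13 N at 0.0078). It has clicked at 0.004; it springs back when let go.
- valve_body_half: Cast grey valve-body half lying flat, 87 x 137 x 20 mm; a bystander to leave alone. Origin: under its middle.
- screwdriver_red: Screwdriver with red handle lying flat, about 220 mm long, 31 mm thick; a bystander to leave alone. Origin: under its middle.
- tape_roll: Roll of black tape, 64 mm across, 19 mm high; a bystander to leave alone. Origin: under its middle.
- torch_red: Red pocket torch lying down, 130 mm long; a bystander to leave alone. Origin: under its middle.
- planet_gear_0: Steel gear wheel, 60 mm across, 20 mm high; a bystander to leave alone. Origin: under its middle.
- marker_red: White marker pen with red cap lying down, about 135 mm long, 11 mm thick; a bystander to leave alone. Origin: under its middle.

How it is judged:
By the outcome, as a careful person would: the job done as asked, in the order asked, and still so for the second after the job is handed in, with the robot touching nothing.
It also fails if it takes over 69 s, if anything falls off the work surface, if the arm or the gripper's body presses on something with over 40 N, if the wrist force passes 120 N, or if a joint passes its speed limit or range.

## Working session

There is one attempt and no reset: what is moved stays moved. The work goes in short steps, Python scripts to look and compute and a shell command to move; the robot and the scene stay as the last step left them, time stands still between calls to the robot, and variables do not carry over. Pictures are saved under pics/ and viewed, at most 10 in all, crops included, and the job is handed in when it is done.

```bash
ls; mkdir -p pics; python3 - <<'E'
from cell import env, optics
import cv2,numpy as np
s=env.sense();print(s['time'],s['ee_pos'],s['orientation'])
for n in("scene","top"):
    im=optics.snapshot(n);cv2.imwrite(f"pics/{n}0.png",im[:,:,::-1]);c=optics.camera_info(n);print(c)
    R,_=cv2.Rodrigues(np.array(c['rvec']));print(-R.T@np.array(c['tvec']),R[2])
E
```

```text
pics
0.0 [ 243.45527184 -492.59633022  217.83979972] [-8.73503366e-04  9.73799706e-01  2.27405737e-01 -3.60042905e-05]
{'fx': 553.7972904387371, 'fy': 553.7972904387371, 'cx': 323.10756694976135, 'cy': 232.03857219432803, 'rvec': array([ 1.80214449, -1.02034162,  0.60971721]), 'tvec': array([-375.67895588,  341.01836063, 1192.76138771])}
[-578.5920455  -828.89097525  811.3439001 ] [ 0.75979657  0.48702344 -0.43071723]
{'fx': 478.0067233615969, 'fy': 478.0067233615969, 'cx': 319.179791364046, 'cy': 232.38947911448548, 'rvec': array([ 2.15856393, -2.15079228,  0.13475829]), 'tvec': array([ -88.23047598,  634.62584383, 1107.81213744])}
[ 489.37404627  -88.74207313 1179.16080231] [ 0.12678622  0.0024398  -0.99192706]
```

View pics/scene0.png

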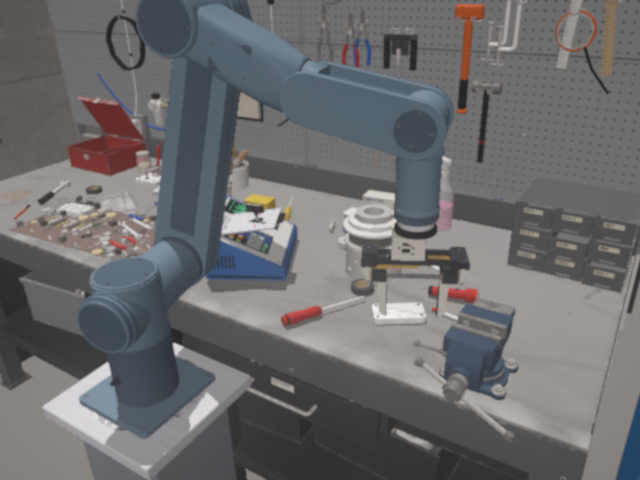

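View pics/top0.png

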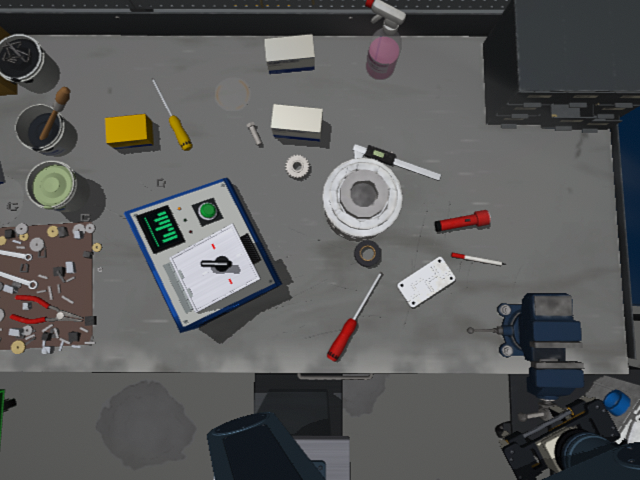

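The scene view is mostly blocked by the arm. In the top view the tester's pale face spans about (128,210), (228,180), (287,285), (185,330). The display is at (160,228), the key at (207,210), the T-handle at (217,265) and the tab at (250,248), so upslope is image-left (about world +y). I'll zoom in on it.

```bash
cat > h.py <<'E'
import cv2,numpy as np
from cell import env,optics
def cam(n):
    c=optics.camera_info(n);R,_=cv2.Rodrigues(np.array(c['rvec']));t=np.array(c['tvec']).ravel()
    return np.array([[c['fx'],0,c['cx']],[0,c['fy'],c['cy']],[0,0,1]]),R,t
def ray(C,p):
    K,R,t=C;d=R.T@np.linalg.inv(K)@np.array([p[0],p[1],1.]);return -R.T@t,d/np.linalg.norm(d)
def onz(C,p,z):
    o,d=ray(C,p);return o+d*(z-o[2])/d[2]
def proj(C,P):
    K,R,t=C;q=K@(R@np.asarray(P,float)+t);return q[:2]/q[2]
E
python3 - <<'E'
from h import *
im=cv2.imread('pics/top0.png')[165:345,110:300]
cv2.imwrite('pics/topz.png',cv2.resize(im,None,fx=3.3,fy=3.3,interpolation=cv2.INTER_CUBIC))
C=cam('top')
B1,B2=onz(C,(126,211),155),onz(C,(184,331),155);F1,F2=onz(C,(229,179),48),onz(C,(288,286),48)
for p in(B1,B2,F1,F2):print(p.round(1))
print(np.linalg.norm(B1-B2),np.linalg.norm(F1-F2),np.linalg.norm((B1-F1)[:2]),np.linalg.norm((B2-F2)[:2]))
E
```

```text
[665.7 334.  155. ]
[410.  197.6 155. ]
[763.5 132.9  48. ]
[506.6 -13.1  48. ]
289.8057144361352 295.5031030854988 223.62140747729495 231.82013740398364
```

View pics/topz.png

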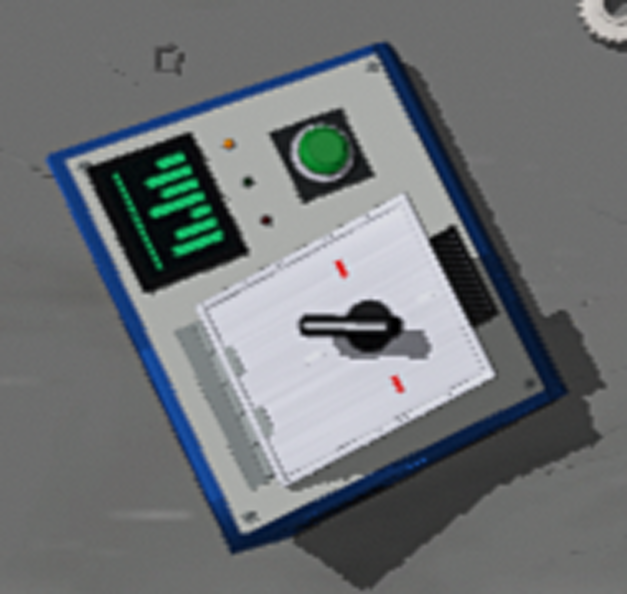

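The crop shows the tester's corners (crop px) at (50,157), (385,45), (565,390) and (235,550). The key is at (323,150), with the tab around (465,278). The wing line runs from about (303,325) to (400,325), which is clockwise of the slope. The cover corners are (200,303), (285,483), (405,195) and (493,375).

```bash
cat > fit.py <<'E'
from h import *
from scipy.optimize import least_squares
def T(v):
    x,y,a=v;R=np.array([[np.cos(a),-np.sin(a),0],[np.sin(a),np.cos(a),0],[0,0,1]]);return R,np.array([x,y,0])
b=np.radians(25);cb,sb=np.cos(b),np.sin(b)
N=np.array([-sb,0,cb]);S=np.array([cb,0,sb]);Y=np.array([0,1.,0])
def face(s,y,n=0): # s along slope from front edge, tester frame
    return np.array([-115,0,48])+s*S+y*Y+n*N
E
python3 - <<'E'
from fit import *
C=cam('top');z=lambda u,v:np.array([110+u/3.3,165+v/3.3])
obj=[[115,-145,155],[-115,-145,48],[-115,145,48],[115,145,155]]
px=[z(50,157),z(386,43),z(563,391),z(235,550)]
r=least_squares(lambda v:np.concatenate([proj(C,T(v)[0]@np.array(o)+T(v)[1])-p for o,p in zip(obj,px)]),[585,160,2.0])
print(r.x,r.fun.round(1));R,t=T(r.x)
def plane(p,n):
    o,d=ray(C,p);o,d=R.T@(o-t),R.T@d;P=face(0,0,n);return o+d*(N@(P-o))/(N@d)
k=plane(z(323,150),16);print('key s,y',(k-face(0,0))@S,k[1], R@k+t)
# cover: unknown hinge s,y,n0 & angle
cp=[z(200,303),z(285,483),z(405,195),z(493,375)]
def cov(q,P): # P in cover frame
    s,y,th,n0=q
    X=S*np.cos(th)-N*np.sin(th);Z=N*np.cos(th)+S*np.sin(th)
    return R@(face(s,y,n0)+P[0]*X+P[1]*Y+P[2]*Z)+t
co=[[-3,-67,3],[-3,67,3],[-163,-67,3],[-163,67,3],[-173,0,4]]
cp.append(z(465,278))
f=least_squares(lambda q:np.concatenate([proj(C,cov(q,o))-p for o,p in zip(co,cp)]),[210,50,.8,4],bounds=([100,0,0,0],[254,145,1.3,8]))
print(f.x,f.fun.round(1))
for n,P in(('tab',[-173,0,4]),('hand',[-103,0,39])):
  for th in(f.x[2],0):
    q=f.x.copy();q[2]=th;print(n,th,cov(q,P).round(1))
c=optics.camera_info('wrist');s=env.sense();Cw=cam('wrist');o=-Cw[1].T@Cw[2];print('wristcam off',o-s['ee_pos'],Cw[1][2],Cw[1][0],c['fx'])
E
```

```text
[587.58647237 170.05724742   2.05282447] [-1.6 -0.2  1.1 -1.4  1.5 -0.  -0.7  1.3]
key s,y 87.64407579684813 -78.9386863056919 [677.15354827 169.14519357  99.54091156]
[2.07739918e+02 5.45155798e+01 6.14528103e-01 2.89378346e-15] [-0.5  0.8  0.2  1.5 -0.1 -1.3  1.1 -0.  -0.6 -1. ]
tab 0.6145281033882162 [583.9  59.5 170.4]
tab 0 [578.8  69.3  66.3]
hand 0.6145281033882162 [549.1 126.  192.4]
hand 0 [556.2 112.4 127.6]
wristcam off [ 69.50153467  32.90807061 167.10350066] [-0.25097112 -0.12269438 -0.96018727] [ 0.44235732 -0.89683831 -0.00102261] 353.1757171070355
```

```bash
cat >> h.py <<'E'
def shift(P,psi=None):
    s=env.sense();w,x,y,z=s['orientation'];p=2*np.arctan2(y,x);e=np.asarray(P,float)-s['ee_pos']
    c,n=np.cos(p),np.sin(p)
    a=0 if psi is None else (p-psi+np.pi)%(2*np.pi)-np.pi
    return np.round([c*e[0]+n*e[1],n*e[0]-c*e[1],-e[2],a],3)
E
python3 -c "
from h import *
print(shift([584,60,300],2.053))"
```

```text
[ 550.076 -344.686  -82.087   -1.594]
```

```bash
python3 -m jog '[[[0,0,-40],0,0],[[0,0,-82],0,0],[[550,-345,-82],-1.594,0],[[550,-345,-82],-1.594,0],[[550,-345,-82],-1.594,0],[[550,-345,-82],-1.594,0],[[550,-345,-82],-1.594,0],[[550,-345,-82],-1.594,0],[[550,-345,-82],-1.594,0],[[550,-345,-82],-1.594,0],[[550,-345,-82],-1.594,0],[[550,-345,-82],-1.594,0],[[550,-345,-82],-1.594,0],[[550,-345,-82],-1.594,0],[[550,-345,-82],-1.594,0],[[550,-345,-82],-1.594,0],[[550,-345,-82],-1.594,0],[[550,-345,-82],-1.594,0],[[550,-345,-82],-1.594,0],[[550,-345,-82],-1.594,0]]'; python3 - <<'E'
from h import *
s=env.sense();print(s['ee_pos'],s['orientation'],s['qpos'],shift([584,60,300],2.053))
E
```

```text
time: 1.77
ee_pos: [583.9, 61.0, 299.6]
orientation: [-0.001, 0.517, 0.856, -0.001]
force: [0.0, -0.3, -1.0]
finger_gap: 0.3
grasp_force: 0.0
[583.85524857  61.02028559 299.56559303] [-8.29133576e-04  5.16675283e-01  8.56180835e-01 -5.85210973e-04] [-8.55472142e-02  2.89260047e-01  1.29864308e+00 -3.17791620e-04
  1.55569421e+00 -5.70411425e-01] [-0.97  -0.347 -0.434  0.003]
```

```bash
python3 - <<'E'
from fit import *
np.save('Cw1.npy',np.array(cam('wrist'),dtype=object),allow_pickle=True)
im=optics.snapshot('wrist');cv2.imwrite('pics/w1.png',im[:,:,::-1])
C=cam('wrist');v=[587.59,170.06,2.0528];R,t=T(v)
for o in [[115,-145,155],[-115,-145,48],[-115,145,48],[115,145,155],face(87.6,-78.9,16)]:print(proj(C,R@np.array(o)+t).round(1))
E
```

```text
Traceback (most recent call last):
ValueError: could not broadcast input array from shape (3,3) into shape (3,)
```

```bash
python3 - <<'E'
from fit import *
import pickle
C=cam('wrist');pickle.dump(C,open('Cw1.pkl','wb'))
im=optics.snapshot('wrist');cv2.imwrite('pics/w1.png',im[:,:,::-1])
v=[587.59,170.06,2.0528];R,t=T(v)
for o in [[115,-145,155],[-115,-145,48],[-115,145,48],[115,145,155],face(87.6,-78.9,16)]:print(proj(C,R@np.array(o)+t).round(1))
E
```

```text
[592.3 -48.8]
[486.5 221. ]
[247.9 220.4]
[201.2 -49.6]
[453.7 162.7]
```

View pics/w1.png

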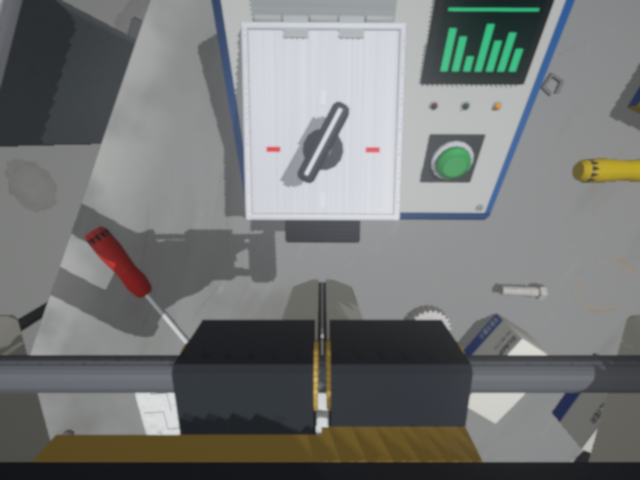

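The wrist view shows the tester's front-right corner at (489,217), key at (453,161), cover corners at (246,217), (401,217), (242,24) and (405,24), tab centre at (323,231), and wing from (306,178) to (341,107). Next I'll do a joint fit with both views.

```bash
cat > joint.py <<'E'
from fit import *
import pickle
def cov(R,t,s,y,th,n0,P):
    X=S*np.cos(th)-N*np.sin(th);Z=N*np.cos(th)+S*np.sin(th)
    return R@(face(s,y,n0)+P[0]*X+P[1]*Y+P[2]*Z)+t
if __name__=='__main__':
    Ct=cam('top');Cw=pickle.load(open('Cw1.pkl','rb'));z=lambda u,v:np.array([110+u/3.3,165+v/3.3])
    F=[face(0,0)*0+np.array(o) for o in [[115,-145,155],[-115,-145,48],[-115,145,48],[115,145,155]]]
    co=[[-160,67,3.5],[-160,-67,3.5],[-173,0,4]]
    cm=[(z(50,157),F[0]),(z(386,43),F[1]),(z(563,391),F[2]),(z(235,550),F[3])]
    def res(q):
        R,t=T(q[:3]);e=[.5*(proj(Ct,R@f+t)-p) for p,f in cm]
        e.append(proj(Cw,R@F[1]+t)-(489,217))
        k=R@face(q[3],q[4],16)+t;e+=[proj(Ct,k)-z(323,150),proj(Cw,k)-(453,161)]
        for c,pt,pw in zip(co,[z(493,375),z(405,195),z(465,278)],[(246,217),(401,217),(323,231)]):
            W=cov(R,t,q[5],q[6],q[7],3.5,c);e+=[.7*(proj(Ct,W)-pt),proj(Cw,W)-pw]
        return np.concatenate(e)
    r=least_squares(res,[587.6,170,2.05,87.6,-79,207,54,.61],loss='soft_l1');q=r.x;np.save('q.npy',q)
    print(q.round(3));print(res(q).round(1));R,t=T(q[:3])
    print('key',R@face(q[3],q[4],16)+t)
    for th in np.linspace(q[7],-.02,8):print(round(th,2),cov(R,t,q[5],q[6],th,3.5,[-173,0,4]).round(1))
    print('hand shut',cov(R,t,q[5],q[6],0,3.5,[-103,0,39.5]))
    print('tab shift',shift(cov(R,t,q[5],q[6],q[7],3.5,[-173,0,4]),q[2]))
E
python3 joint.py
```

```text
[587.318 173.71    2.059  84.829 -76.86  206.228  55.936   0.592]
[-1.8  0.2 -0.5 -0.7  0.1 -0.2 -0.9  0.8 -0.2  0.5 -0.3  0.5  0.1  0.2
  0.1  0.1  0.  -0.  -1.  -0.6 -0.7 -0.6 -0.3 -0.9  0.2  0.7]
key [676.25041778 170.13461599  98.35130016]
0.59 [584.8  59.3 169.1]
0.5 [585.7  57.5 154.1]
0.42 [586.1  56.8 139. ]
0.33 [585.8  57.4 123.9]
0.24 [584.9  59.1 108.9]
0.15 [583.4  61.9  94.1]
0.07 [581.3  65.9  79.7]
-0.02 [578.6  71.   65.7]
hand shut [556.50629859 112.48152733 130.59713652]
tab shift [-1.1310e+00  8.1200e-01  1.3079e+02 -5.0000e-03]
```

```bash
python3 -m jog '[[[-2,0,40],0,0],[[-2,0,80],0,0],[[-2,0,110],0,0],[[-2,0,125],0,0],[[-3,0,133],0,0],[[-4,0,141],0,0],[[-4,0,149],0,0],[[-5,0,157],0,0],[[-5,0,165],0,0],[[-4,0,173],0,0],[[-4,0,181],0,0],[[-3,0,188],0,0],[[-2,0,195],0,0],[[0,0,202],0,0],[[2,0,208],0,0],[[5,0,214],0,0],[[7,0,220],0,0],[[9,0,224],0,0],[[10,0,227],0,0],[[10,0,227],0,0]]'; python3 -m jog '[[[0,0,1],0,0],[[0,0,1],0,0]]';python3 -m jog '[[[0.5,0,1],0,0],[[0.5,0,1],0,0]]';python3 -m jog '[[[0.5,0,1],0,0],[[0.5,0,1],0,0]]'
```

```text
time: 3.48
ee_pos: [578.9, 68.9, 73.2]
orientation: [-0.0, 0.518, 0.856, -0.0]
force: [0.5, -0.2, -0.7]
finger_gap: 0.5
grasp_force: 0.3
time: 3.65
ee_pos: [579.0, 68.9, 72.9]
orientation: [-0.0, 0.518, 0.855, 0.0]
force: [-1.3, 0.4, 2.5]
finger_gap: 0.6
grasp_force: 1.2
time: 3.82
ee_pos: [579.1, 69.0, 72.6]
orientation: [0.0, 0.518, 0.855, 0.0]
force: [-1.8, -0.6, 6.7]
finger_gap: 0.8
grasp_force: 3.3
time: 3.98
ee_pos: [579.1, 69.1, 72.4]
orientation: [0.001, 0.518, 0.856, -0.0]
force: [-3.3, -1.2, 11.3]
finger_gap: 0.6
grasp_force: 5.5
```

```bash
python3 -m jog '[[[0,0,-10],0,0],[[0,0,-40],0,20],[[-10,0,-80],0,40],[[-20,0,-120],0,40],[[-20,0,-150],0,40],[[-20,0,-150],0,40]]'; python3 - <<'E'
from joint import *
s=env.sense();C=cam('wrist');pickle.dump(C,open('Cw2.pkl','wb'))
im=optics.snapshot('wrist');cv2.imwrite('pics/w2.png',im[:,:,::-1])
q=np.load('q.npy');R,t=T(q[:3])
for P in([-160,67,3.5],[-160,-67,3.5],[-173,0,4],[-103,0,51.5],[-103,0,3.5]):print(P,proj(C,cov(R,t,q[5],q[6],0,3.5,P)).round(1))
print('key',proj(C,R@face(q[3],q[4],16)+t))
E
```

```text
time: 4.48
ee_pos: [591.8, 51.2, 228.5]
orientation: [0.006, 0.518, 0.855, 0.003]
force: [0.1, -0.7, -0.9]
finger_gap: 29.0
grasp_force: 0.0
[-160, 67, 3.5] [244.  185.7]
[-160, -67, 3.5] [391.8 184.4]
[-173, 0, 4] [318.1 197.2]
[-103, 0, 51.5] [317.7 153.3]
[-103, 0, 3.5] [317.4 124.4]
key [479.93288809 149.47018976]
```

View pics/w2.png

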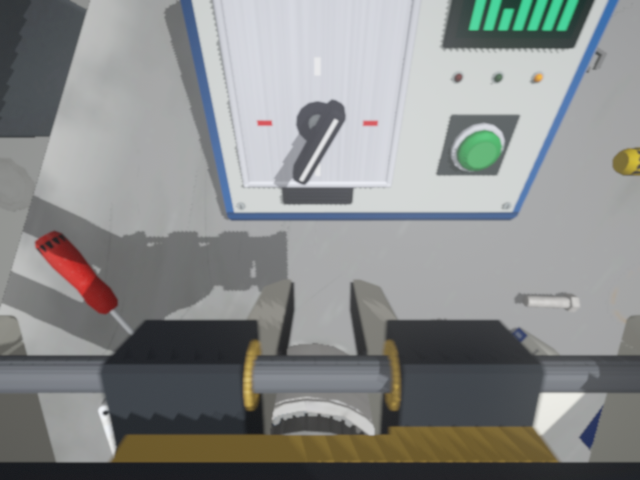

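The cover now lies shut: its corners at (244,187) and (391,186) match the prediction, and the red marks are at (265,123) and (370,123). The wing's white line runs from about (302,180) to (333,121). I'll use that to get the wing angle.

```bash
python3 - <<'E'
from joint import *
C=pickle.load(open('Cw2.pkl','rb'));q=np.load('q.npy');R,t=T(q[:3])
im=cv2.imread('pics/w2.png');g=im.min(axis=2).copy();m=np.zeros_like(g);roi=im[100:185,290:350]
dark=(roi.max(axis=2)<80).astype(np.uint8)
# white line: bright px closely surrounded by dark (closing)
cl=cv2.morphologyEx(dark,cv2.MORPH_CLOSE,np.ones((9,9),np.uint8));wl=(cl>0)&(roi.min(axis=2)>110)
n,l,st,ce=cv2.connectedComponentsWithStats(wl.astype(np.uint8));i=1+np.argmax(st[1:,4]);ys,xs=np.where(l==i)
p=np.c_[xs+290,ys+100].astype(np.float32);print(len(p))
vx,vy,x0,y0=cv2.fitLine(p,cv2.DIST_L2,0,.01,.01).ravel();pr=(p-[x0,y0])@[vx,vy]
E_=[np.array([x0,y0])+np.array([vx,vy])*k for k in(pr.min(),pr.max())];print(E_)
def pl(px,n):
    o,d=ray(C,px);o,d=R.T@(o-t),R.T@d;return o+d*(N@(face(0,0,n)-o))/(N@d)
P=[pl(e,7+48) for e in E_];c=(P[0]+P[1])/2;d=P[1]-P[0]
print('len',np.linalg.norm(d),'t',np.arctan(-(d@Y)/(d@S)),'centre s,y',(c-face(0,0))@S,c[1],'expect',q[5]-103,q[6])
for nm,th in(('now',np.arctan(-(d@Y)/(d@S))),):
    W=R@(S*np.cos(th)-Y*np.sin(th));psi=np.arctan2(W[1],W[0]);print('psi',psi,'tester',q[2])
H=cov(R,t,q[5],q[6],0,3.5,[-103,0,39.5]);print(H,shift(H,psi),shift(H,q[2]))
E
```

```text
Traceback (most recent call last):
ValueError: attempt to get argmax of an empty sequence
```

```bash
python3 - <<'E'
from joint import *
C=pickle.load(open('Cw2.pkl','rb'));q=np.load('q.npy');R,t=T(q[:3])
im=cv2.imread('pics/w2.png');r=im[96:190,286:354]
cv2.imwrite('pics/w2z.png',cv2.resize(r,None,fx=6,fy=6,interpolation=cv2.INTER_CUBIC))
def pl(px,n):
    o,d=ray(C,px);o,d=R.T@(o-t),R.T@d;return o+d*(N@(face(0,0,n)-o))/(N@d)
P=[pl(e,55) for e in((302,180),(336,121))];c=(P[0]+P[1])/2;d=P[1]-P[0];th=np.arctan(-(d@Y)/(d@S))
print('len',np.linalg.norm(d),'t',th,'centre s,y',(c-face(0,0))@S,c[1],'expect',q[5]-103,q[6])
W=R@(S*np.cos(th)-Y*np.sin(th));psi=np.arctan2(W[1],W[0]);print('psi',psi,'tester',q[2])
H=cov(R,t,q[5],q[6],0,3.5,[-103,0,39.5]);print(H,shift(H,psi),shift(H,q[2]))
E
```

```text
len 50.69035942145558 t 0.4931856760816439 centre s,y 103.98621164436845 55.71687319362522 expect 103.22767762308916 55.93616108133857
psi 1.5238337685138275 tester 2.0591283656183594
[556.50629859 112.48152733 130.59713652] [69.703 -1.749 94.443  0.529] [ 6.9703e+01 -1.7490e+00  9.4443e+01 -7.0000e-03]
```

View pics/w2z.png

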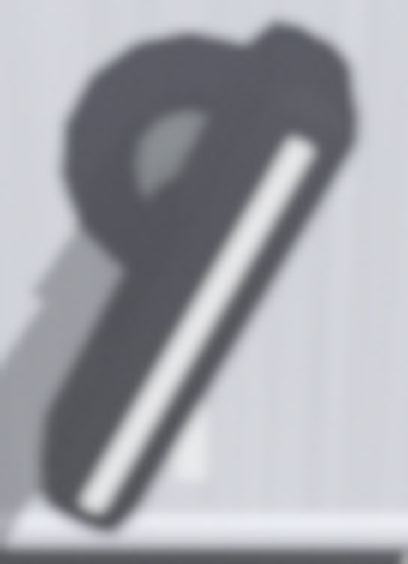

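The zoomed crop shows the white line from crop (93,508) to (302,145), so t≈0.49 and the wing centre agrees with the model to under 1 mm. Next I'll grip it.

```bash
python3 -m jog '[[[30,-1,0],0.12,45],[[60,-1.7,0],0.24,45],[[70,-1.7,10],0.36,45],[[70,-1.7,40],0.48,45],[[70,-1.7,70],0.53,45],[[70,-1.7,85],0.53,45],[[70,-1.7,96],0.53,45],[[70,-1.7,98],0.53,45],[[70,-1.7,98],0.53,45]]'; python3 -m jog '[[[0,0,0],0,0],[[0,0,0],0,0],[[0,0,0],0,0],[[0,0,0],0,0],[[0,0,0],0,0],[[0,0,0],0,0],[[0,0,0],0,0],[[0,0,0],0,0]]'; python3 - <<'E'
from h import *
print(shift([556.5,112.5,126.6],2.059),env.sense()['ft_torque'])
E
```

```text
time: 5.28
ee_pos: [553.4, 113.1, 121.6]
orientation: [-0.001, 0.724, 0.69, -0.001]
force: [0.3, -0.2, 0.7]
finger_gap: 44.5
grasp_force: 0.0
time: 5.95
ee_pos: [555.5, 112.9, 123.5]
orientation: [0.001, 0.724, 0.69, 0.001]
force: [5.2, -0.4, 2.5]
finger_gap: 15.2
grasp_force: 28.9
[-0.388  0.981 -3.095 -0.536] [-0.05529012 -0.69585364  0.08420067]
```

```bash
python3 -m jog '[[[0,0,0],-0.1,0],[[0,0,0],-0.2,0],[[0,0,0],-0.3,0],[[0,0,0],-0.4,0],[[0,0,0],-0.5,0],[[0,0,0],-0.536,0],[[0,0,0],-0.536,0],[[0,0,0],-0.536,0]]';python3 -m jog '[[[0,0,0],0,24],[[0,0,0],0,24],[[0,0,0],0,24],[[0,0,-3],0,24],[[0,0,-3],0,24],[[0,0,-3],0,24]]'; python3 - <<'E'
from joint import *
C=cam('wrist');print(shift([556.5,112.5,127],2.059))
im=optics.snapshot('wrist');cv2.imwrite('pics/w3.png',im[:,:,::-1])
E
```

```text
time: 6.62
ee_pos: [556.8, 113.4, 123.8]
orientation: [0.002, 0.516, 0.857, 0.002]
force: [7.2, 0.4, 1.6]
finger_gap: 12.6
grasp_force: 30.0
time: 7.12
ee_pos: [553.8, 113.1, 125.6]
orientation: [-0.0, 0.515, 0.857, -0.0]
force: [-0.6, 0.4, -0.3]
finger_gap: 23.8
grasp_force: 0.0
[-1.758  2.092 -1.382 -0.   ]
```

View pics/w3.png

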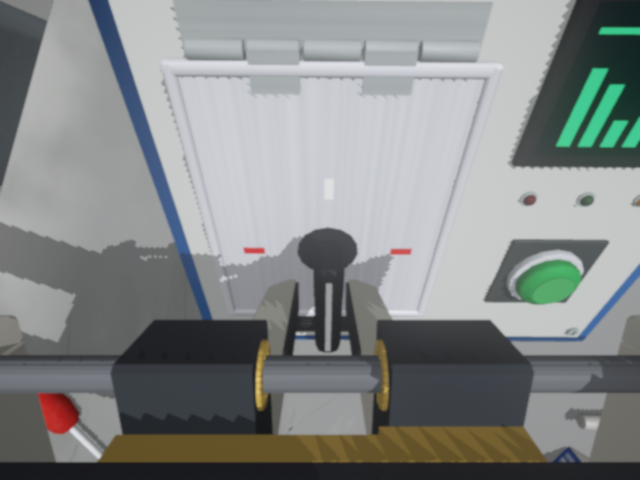

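The handle is lined up: the wing's line is at x≈328, in line with the white mark at (329,189), and the fingers straddle it symmetrically. Grip and push in.

```bash
python3 -m jog '[[[0,1.5,0],0,10],[[0,1.5,0],0,0],[[0,1.5,0],0,0],[[0,1.5,0],0,0],[[0,1.5,0],0,0]]'; python3 -m jog '[[[0.85,0,1.8],0,0],[[1.7,0,3.6],0,0],[[2.5,0,5.4],0,0],[[3.4,0,7.2],0,0],[[4.2,0,9.1],0,0],[[4.2,0,9.1],0,0]]';python3 -m jog '[[[0.85,0,1.8],0,0],[[1.7,0,3.6],0,0],[[1.7,0,3.6],0,0]]';python3 -m jog '[[[0.85,0,1.8],0,0],[[0.85,0,1.8],0,0]]'
```

```text
time: 7.58
ee_pos: [556.2, 114.1, 125.7]
orientation: [0.0, 0.515, 0.857, 0.001]
force: [3.9, 2.8, -2.6]
finger_gap: 12.9
grasp_force: 30.0
time: 8.08
ee_pos: [554.5, 117.5, 117.3]
orientation: [0.001, 0.515, 0.857, 0.001]
force: [2.8, 1.7, 6.6]
finger_gap: 12.6
grasp_force: 30.0
time: 8.33
ee_pos: [553.8, 118.9, 114.0]
orientation: [0.001, 0.515, 0.857, 0.001]
force: [3.0, 0.2, 8.1]
finger_gap: 12.8
grasp_force: 30.0
time: 8.5
ee_pos: [553.8, 119.3, 113.2]
orientation: [0.002, 0.515, 0.857, 0.001]
force: [2.4, -1.2, 11.2]
finger_gap: 13.0
grasp_force: 30.0
```

```bash
python3 -m jog '[[[0,0,0],0.1,0],[[0,0,0],0.2,0],[[-0.3,0,0],0.3,0],[[-0.5,0,0],0.4,0],[[-0.7,0,0],0.5,0],[[-1,0,0],0.6,0],[[-1,0,0],0.7,0],[[-1,0,0],0.8,0],[[-1,0,0],0.8,0]]'; python3 -m jog '[[[0,0,0],0.1,0],[[0,0,0],0.2,0],[[0,0,0],0.3,0],[[0,0,0],0.4,0],[[0,0,0],0.4,0]]'; python3 -m jog '[[[0,0,0],0.1,0],[[0,0,0],0.2,0],[[0,0,0],0.3,0],[[0,0,0],0.37,0],[[0,0,0],0.37,0],[[0,0,0],0.37,0]]'; python3 - <<'E'
from joint import *
print(shift([0,0,0],2.059-np.pi/2),env.sense()['ft_torque'])
im=optics.snapshot('wrist');cv2.imwrite('pics/w4.png',im[:,:,::-1])
E
```

```text
time: 9.25
ee_pos: [553.0, 118.9, 112.6]
orientation: [0.0, 0.81, 0.587, 0.0]
force: [0.4, 1.4, 11.1]
finger_gap: 16.9
grasp_force: 31.4
time: 9.67
ee_pos: [552.7, 118.9, 112.7]
orientation: [0.0, 0.91, 0.414, 0.0]
force: [-0.6, 0.3, 12.4]
finger_gap: 18.4
grasp_force: 31.5
time: 10.17
ee_pos: [552.7, 119.2, 112.9]
orientation: [-0.0, 0.97, 0.242, 0.001]
force: [-0.9, 1.0, 12.7]
finger_gap: 18.8
grasp_force: 31.7
[-544.01  -154.188  112.9      0.   ] [0.73410534 0.58639703 0.11810556]
```

View pics/w4.png

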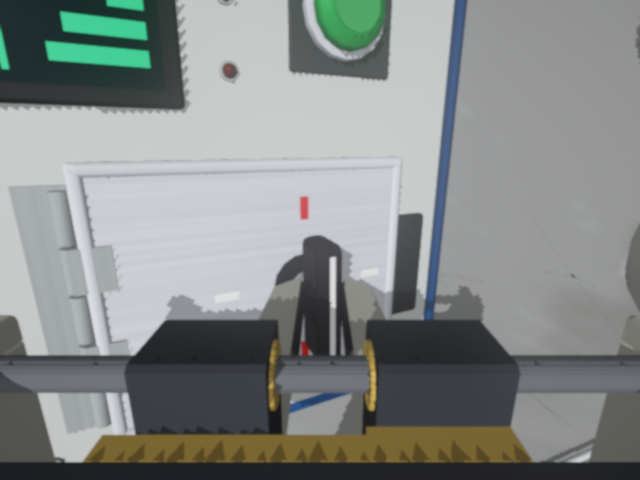

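The wing is crosswise, in line with the red marks at (304,208) and (304,349). I'll ease it out into the notch, release and look.

```bash
python3 -m jog '[[[0,0.8,-1.8],0,0],[[0,1.7,-3.6],0,0],[[0,2.1,-4.5],0,0],[[0,2.1,-4.5],0,0]]'; python3 -m jog '[[[0,0,0],0,30],[[0,0,0],0,30],[[0,0,0],0,30],[[0,0,-5],0,30],[[0,0,-15],0,34],[[0,0,-50],0,34],[[0,0,-90],0,34],[[0,0,-90],-0.1,0],[[0,0,-90],-0.1,0]]'; python3 - <<'E'
from joint import *
C=cam('wrist');pickle.dump(C,open('Cw5.pkl','wb'));im=optics.snapshot('wrist');cv2.imwrite('pics/w5.png',im[:,:,::-1])
q=np.load('q.npy');R,t=T(q[:3])
for n in(3.5+48,3.5+48-8.5):
  for y in(-25,25):print(n,y,proj(C,cov(R,t,q[5],q[6],0,3.5,[-103,y,n])).round(1))
print(env.sense()['ee_pos'])
E
```

```text
time: 10.55
ee_pos: [553.4, 117.6, 116.7]
orientation: [-0.001, 0.97, 0.242, 0.0]
force: [0.7, 2.6, 9.3]
finger_gap: 18.6
grasp_force: 30.8
time: 11.3
ee_pos: [555.4, 117.0, 209.2]
orientation: [0.001, 0.956, 0.292, 0.003]
force: [-0.2, -0.1, 0.3]
finger_gap: 25.4
grasp_force: 0.0
51.5 -25 [337.6 220.6]
51.5 25 [329.6 288. ]
43.0 -25 [332.  217.6]
43.0 25 [324.5 283.3]
[554.04636431 116.9389157  206.99759744]
```

View pics/w5.png

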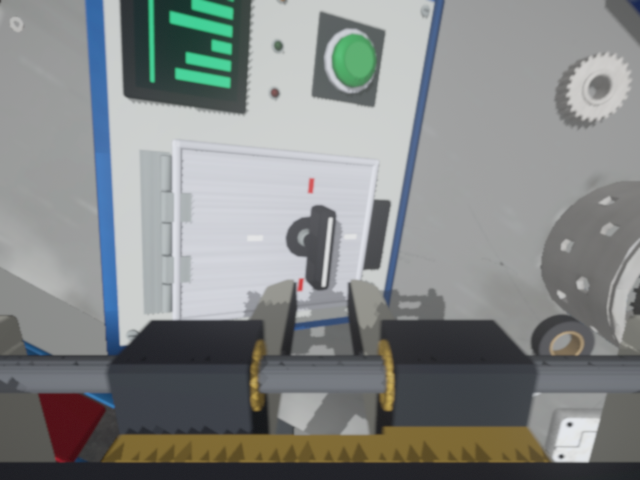

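The T-handle line now runs (331,217) to (325,287), which matches the model for a stud seated at about 8.5 mm. It's locked crosswise at the red marks (310,185) and (300,285). Next is the key.

```bash
python3 - <<'E'
from joint import *
q=np.load('q.npy');R,t=T(q[:3]);K=R@face(q[3],q[4],16)+t;h=R@np.array([1.,0,0]);n=R@N
print(K,K-7.5*h,K-7.5*h+10*n,shift(K-7.5*h+10*n,q[2]))
# check key centroid, wrist view 5 and 2
for f in('5','2'):
    im=cv2.imread(f'pics/w{f}.png');hs=cv2.cvtColor(im,cv2.COLOR_BGR2HSV)
    m=cv2.inRange(hs,(50,120,60),(75,255,255));m[:, :270]=0
    c,_=cv2.findContours(m,cv2.RETR_EXTERNAL,cv2.CHAIN_APPROX_NONE);c=[x for x in c if 300<cv2.contourArea(x)]
    C=pickle.load(open(f'Cw{f}.pkl','rb'))
    print(f,[(cv2.fitEllipse(x),cv2.contourArea(x)) for x in c],proj(C,K),proj(C,K-8*n))
E
```

```text
[676.25041778 170.13461599  98.35130016] [679.76906931 163.51124137  98.35130016] [681.75179783 159.77902927 107.41437803] [130.04   35.124  99.583  -1.472]
5 [(((353.30712890625, 58.73014450073242), (38.068077087402344, 43.6583366394043), 4.8269500732421875), 646.0)] [352.40408038  60.9426227 ] [346.98086022  62.52235474]
2 [(((481.84027099609375, 148.220458984375), (30.09403419494629, 34.22650146484375), 58.470394134521484), 348.5)] [479.93288809 149.47018976] [476.60073135 144.93936202]
```

```bash
python3 -m jog '[[[30,8,0],-0.12,0],[[60,16,0],-0.24,0],[[90,24,0],-0.36,0],[[120,32,0],-0.48,0],[[130,35,0],-0.6,0],[[130,35,0],-0.72,0],[[130,35,0],-0.84,0],[[130,35,0],-0.96,0],[[130,35,0],-1.08,0],[[130,35,20],-1.2,0],[[130,35,50],-1.32,0],[[130,35,80],-1.44,0],[[130,35,95],-1.472,0],[[130,35,98],-1.472,0],[[130,35,98],-1.472,0],[[130,35,98],-1.472,0],[[130,35,98],-1.472,0],[[130,35,98],-1.472,0]]'; python3 - <<'E'
from h import *
print(shift([681.75,159.8,107.4],2.059),env.sense()['force'],env.sense()['ee_pos'])
E
```

```text
time: 12.85
ee_pos: [682.3, 160.2, 109.4]
orientation: [0.001, 0.515, 0.857, 0.001]
force: [-0.7, -1.5, -0.1]
finger_gap: 0.6
grasp_force: 0.0
[-5.700e-02 -6.460e-01  2.022e+00  1.000e-03] [-0.66090609 -1.51961127 -0.10578955] [682.29374793 160.15428617 109.42163681]
```

```bash
python3 -m jog '[[[1.7,0,3.6],0,0],[[3.4,0,7.3],0,0],[[3.4,0,7.3],0,0],[[3.4,0,7.3],0,0]]' | sed -n '1,2p;4p'; for i in 1; do python3 -m jog '[[[0.42,0,0.91],0,0],[[0.42,0,0.91],0,0],[[0.42,0,0.91],0,0]]'|sed -n '2p;4p'; python3 -m jog '[[[0.42,0,0.91],0,0],[[0.42,0,0.91],0,0],[[0.42,0,0.91],0,0]]'|sed -n '2p;4p';python3 -m jog '[[[0.42,0,0.91],0,0],[[0.42,0,0.91],0,0],[[0.42,0,0.91],0,0]]'|sed -n '2p;4p';done
```

```text
time: 13.18
ee_pos: [679.3, 163.3, 100.1]
force: [0.4, -0.6, 0.1]
ee_pos: [679.6, 163.5, 99.5]
force: [0.1, -0.6, 0.3]
ee_pos: [679.5, 163.7, 98.8]
force: [-0.1, -0.6, 1.7]
ee_pos: [679.4, 164.1, 98.0]
force: [-0.4, -1.3, 3.2]
```

```bash
python3 -m jog '[[[0.42,0,0.91],0,0],[[0.42,0,0.91],0,0],[[0.42,0,0.91],0,0]]'|sed -n '2p;4p'; python3 -m jog '[[[0.21,0,0.45],0,0],[[0.21,0,0.45],0,0],[[0.21,0,0.45],0,0]]'|sed -n '2p;4p'; python3 -m jog '[[[0.21,0,0.45],0,0],[[0.21,0,0.45],0,0],[[0.21,0,0.45],0,0]]'|sed -n '2p;4p'; python3 -m jog '[[[0.21,0,0.45],0,0],[[0.21,0,0.45],0,0],[[0.21,0,0.45],0,0]]'|sed -n '2p;4p'
```

```text
ee_pos: [679.1, 164.5, 97.0]
force: [0.3, -1.3, 3.4]
ee_pos: [679.1, 164.6, 96.6]
force: [-0.2, -1.4, 5.1]
ee_pos: [678.8, 165.0, 95.6]
force: [-0.1, -0.6, 3.4]
ee_pos: [678.7, 165.1, 95.4]
force: [1.3, -0.5, 4.0]
```

```bash
python3 -m jog '[[[0.21,0,0.45],0,0],[[0.21,0,0.45],0,0],[[0.21,0,0.45],0,0],[[0.21,0,0.45],0,0]]'|sed -n '2p;4p'; python3 -m jog '[[[0.15,0,0.3],0,0],[[0.15,0,0.3],0,0],[[0.15,0,0.3],0,0],[[0.15,0,0.3],0,0]]'|sed -n '2p;4p'
```

```text
ee_pos: [678.5, 165.4, 94.7]
force: [0.9, -0.9, 1.9]
ee_pos: [678.5, 165.5, 94.6]
force: [0.4, -0.1, 2.9]
```

The force fell from about 5 N to 2.5 N at roughly 5 mm of travel, so the key has clicked and is short of the stop. Let go and check.

```bash
python3 -m jog '[[[-2,0,-4],0,0],[[-4,0,-9],0,0],[[-8,0,-20],0,0],[[-20,0,-60],0,0],[[-30,0,-100],0,0],[[-30,0,-130],0,0],[[-30,0,-130],0,0],[[-30,0,-130],0,0]]'; python3 - <<'E'
from h import *
im=optics.snapshot('wrist');cv2.imwrite('pics/w6.png',im[:,:,::-1])
a=cv2.imread('pics/top0.png').astype(int);b=optics.snapshot('top')[:,:,::-1];cv2.imwrite('pics/top1.png',b)
E
```

```text
time: 16.27
ee_pos: [693.8, 138.7, 228.1]
orientation: [0.002, 0.515, 0.857, 0.002]
force: [-0.5, 0.3, -0.0]
finger_gap: 0.4
grasp_force: 0.0
```

View pics/w6.png

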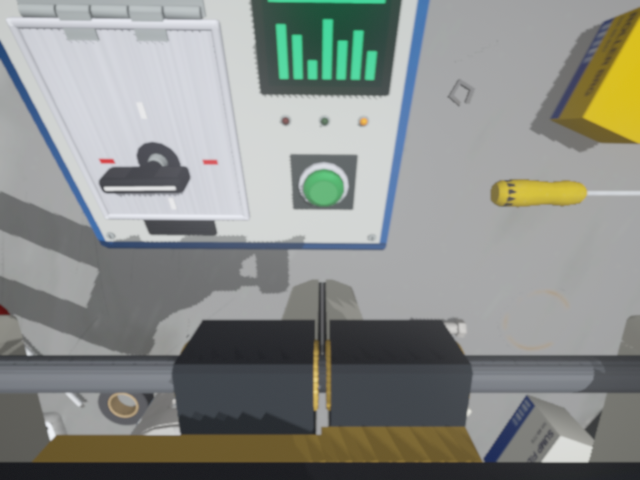

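The cover is shut, the wing is parallel to the red marks at (107,160) and (210,161), the key is out again at (323,186), and the robot touches nothing. Handing in.

```bash
python3 -c "
from cell import ticket
print(ticket.finish_job())"
```

```text
the job is handed in; nothing more can be done
None
```

The job is handed in: the cover is shut, the T-handle is locked at the red marks, and the reset key was pressed to about 5 mm (force fell from about 5 N to 2.5 N, taken as the click) and let go; I didn't compare before-and-after pictures of the other bench items.

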